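# Put the lathe accessories back in their fitted trays

## Task

Turning is done for the day: put the two faceplates, the tool rest and the hexagon key back, each in the fitted wooden tray whose pocket has its outline, lying flat on the felt, faceplates with the hub up. Lower each one in rather than dropping it, and leave the wax tin and the wooden bowl where they stand.

Things in the scene. Friction and masses are not known exactly. Their poses are not given: they have to be found in the camera images.
- large_faceplate: Larger of two steel lathe faceplates, 0.7 kg, flange down, hub up: round flange 104 mm in diameter, 8 mm thick, with screw holes; round central hub 46 mm in diameter with a dark bore, its top 38 mm above the underside. Grip by the hub. Origin: centre of the underside; z up. Yaw does not matter.
- small_faceplate: Smaller steel lathe faceplate, 0.4 kg, flange down, hub up: round flange 72 mm in diameter, 8 mm thick; round central hub 46 mm in diameter with a dark bore, its top 38 mm above the underside. Grip by the hub. Origin: centre of the underside; z up. Yaw does not matter.
- tool_rest: Lathe tool rest, 0.5 kg, a T lying flat, 20 mm high. Dark bar 22 x 100 mm, long along own y, centred at x=+35 mm. Bright round post 20 mm in diameter along own x, from the bar's middle (x=+24) to x=-46 mm, with a thin 25 mm collar at the bar. Good grip: across the post at x=+6, y=0, near the balance point. Origin: centre of the 92 x 100 mm outline, on the underside; z up.
- hex_key: Large dark hexagon key, 0.14 kg, an L lying flat; bar 12 mm high, 13 to 14 mm wide. Long arm along own x, x=-54 to +54 mm, centre line y=-17 mm. Short arm at the -x end (centre line x=-48) towards +y, to y=+23 mm. Good grip: across the long arm at x=-8, y=-17 mm, near balance. Origin: centre of the 108 x 46 mm outline, on the underside; z up.
- large_round_tray: Fixed wooden tray, 140 x 140 mm, 16 mm high, grey felt-lined pocket 8 mm deep (its floor 8 mm above the bench). Origin: tray centre, at bench level. Pocket: a centred circle of 118 mm diameter, for the larger faceplate, at any yaw.
- small_round_tray: Fixed wooden tray, 140 x 140 mm, 16 mm high, grey felt-lined pocket 8 mm deep (its floor 8 mm above the bench). Origin: tray centre, at bench level. Pocket: a centred circle of 86 mm diameter, for the smaller faceplate, at any yaw.
- t_tray: Fixed wooden tray, 140 x 140 mm, 16 mm high, grey felt-lined pocket 8 mm deep (its floor 8 mm above the bench). Origin: tray centre, at bench level. Pocket: T outline of the tool rest plus 7 mm all round, widened in bare wood beside the post for fingers (x=-14 to +26, y=-40 to +40 mm). Home: the rest's origin and axes agree with the tray's in plan (bar towards tray +x).
- l_tray: Fixed wooden tray, 140 x 140 mm, 16 mm high, grey felt-lined pocket 8 mm deep (its floor 8 mm above the bench). Origin: tray centre, at bench level. Pocket: L outline of the hexagon key plus 7 mm all round, widened in bare wood beside the long arm for fingers (x=-28 to +12, y=-53 to +19 mm). Home: the key's origin and axes agree with the tray's in plan.
- wax_tin: Bystander: round wax tin with a paper label, 72 mm in diameter, 85 mm high, standing at the right of the work. Origin: centre of the underside.
- wood_bowl: Bystander: small turned wooden bowl, 124 mm across and 50 mm high, at the left of the work. Origin: centre of the underside.

How it is judged (in metres and radians):
At the end, for the whole second after the job is handed in: Each accessory lies at rest on the felt of its own tray: origin within 13 mm horizontally of the tray's and at most 11.5 mm above the bench (floor 8 mm), tilt under 0.08 rad, speed under 20 mm/s; tool rest and hexagon key with x axes within 0.25 rad of the tray's (horizontal distance between large_faceplate and large_round_tray below 0.013 m and z of large_faceplate in the frame of large_round_tray below 0.0115 m and angle between each of large_faceplate, small_faceplate, tool_rest, hex_key's own z axis and vertical below 0.08 rad and linear speed of each of large_faceplate, small_faceplate, tool_rest, hex_key below 0.02 m/s and horizontal distance between small_faceplate and small_round_tray below 0.013 m and z of small_faceplate in the frame of small_round_tray below 0.0115 m and horizontal distance between tool_rest and t_tray below 0.013 m and z of tool_rest in the frame of t_tray below 0.0115 m and angle between the x axis of tool_rest and the x axis of t_tray, either way round below 0.25 rad and horizontal distance between hex_key and l_tray below 0.013 m and z of hex_key in the frame of l_tray below 0.0115 m and angle between the x axis of hex_key and the x axis of l_tray, either way round below 0.25 rad); the robot touches nothing.
It fails at once if the wax tin is pushed more than 30 mm from its place (distance of wax_tin from where it was at the start of the episode above 0.03 m).
It fails at once if the wooden bowl is pushed more than 30 mm from its place (distance of wood_bowl from where it was at the start of the episode above 0.03 m).
It fails at once if an accessory is dropped (falls freely by more than about 25 mm) ((linear speed of large_faceplate above 0.7 m/s and contact force between the fingers and large_faceplate below 0.05 N) or (linear speed of tool_rest above 0.7 m/s and contact force between the fingers and tool_rest below 0.05 N) or (linear speed of small_faceplate above 0.7 m/s and contact force between the fingers and small_faceplate below 0.05 N) or (linear speed of hex_key above 0.7 m/s and contact force between the fingers and hex_key below 0.05 N)).
It also fails if it takes over 96 s, if anything falls off the work surface, if the arm or the gripper's body presses on something with over 40 N, if the wrist force passes 120 N, or if a joint passes its speed limit or range.

## Robot

A 7-joint arm with a two-finger parallel gripper is mounted at the origin on the work surface. World frame = base frame: x ahead of the robot, y to its left, z up, the work surface at z = 0. Lengths are in m, angles in degrees, forces in N, time in s.
With the tool pointing down it reaches from about 0.4 to 0.9 m from the base axis. Payload 5.5 kg.
Tool frame: the origin (TCP) lies midway between the tips of the shut fingers; the grasp point (between the pads) lies 19 mm behind it; z points along the fingers, x is the direction in which the jaws open and shut, and the axes are right-handed (so a half turn about z gives the same grasp; the last joint's range is limited). The gripper opens to 92 mm and grips with 3 to 60 N. Pads are 19 mm wide; open, the fingers measure 130 mm over their backs; the gripper's body (75 mm by 190 mm) begins 47 mm behind the grasp point.
Start: joints at [-58.258, 28.699, -24.465, 88.831, 12.651, 65.22, -12.049], TCP at [0.186, 0.623, 0.194] pointing down, gripper open.
Joint ranges: [-164.97, 164.97], [-17.58, 116.51], [-87.97, 89.64], [11.32, 138.91], [-80.73, 260.73], [10.89, 115.49], [-147.41, 147.41]. Speed limits (degrees/s): [147.25, 147.25, 180, 180, 180, 180, 180].

## Interface

Orientations are given as a 3x3 rotation matrix whose columns are the frame's x, y, z axes.
In Python, from cell import robot, viewer, order gives the robot as it stands.
- The arm moves only by the shell command python3 -m creep 'ROWS' [FORCE]. ROWS is JSON, a list of rows, each a list of 3 entries, a list of its own where there are three numbers: the gripper's target within -1 to 1 (shut at 1, half-way at 0, fully open at -1), then the shift along the tool's x, y, z in mm, then the turn, a rotation vector about the tool's x, y, z in degrees. In form: [[jaw, [tx, ty, tz], [wx, wy, wz]], ...]. A call has 1 to 5 rows; each row is the pose to reach, as a shift and turn from the pose measured when the call began, along the tool's axes at that moment; what a row does not reach only later rows make up. A row lasts 1/12 s, in which the tool goes at most 41.7 mm and 7.16 degrees, less where a joint would pass 70% of its speed; a pose out of reach is approached as far as the arm can. A call with a gripper value outside its range is refused whole. The fingers move at their own pace and stop on an object; FORCE is the grip in N (left out, the last holds). Time passes only in rows, so rows that repeat a pose let the fingers close. It gives the time, the measured TCP pose, the force and the opening at its end, in the units of the state.
- robot.state(): the state, without advancing time (a new reading comes with each control period).
- viewer.capture(name): name is "scene" or "side" or "wrist"; returns the picture (384x512x3 uint8, red, green, blue); there is no depth.
- viewer.calibration(name): a dict with "intrinsics" (3x3 intrinsics, pixels), "cam_to_world" (4x4, takes a point from camera to world coordinates). Camera axes: x right, y down, z forward; pixel columns grow to the right and rows downward; lengths in m; the calibration is good to about 2 mm. A picture is of the moment at which its call begins: read the wrist's pose just before it. calibration takes no time and is no camera call; for the wrist camera it gives the pose at the moment of the call.
- order.job_done(): hands the job in, once; it reports no verdict.
The state is a dict: "t": time; "q": joint angles; "qvel": joint speeds; "effort": joint torques, N m; "position": TCP position; "eef_rot": TCP orientation; "wrist_force": force on the tool from outside, world axes, zero at the start; "wrist_torque": the same for the moment, N m; "grip_width": opening from 0.0 (shut) to 1.0 (fully open).
Only numpy, scipy, OpenCV 4.12 (cv2) and the standard library are available. Lean on these libraries where they do the work, as an engineer would, in place of code of your own. Each camera call takes 0.05 s, during which the arm holds its last target. There are 200 camera calls.

## Working session

There is one attempt and no reset: what is moved stays moved. The work goes in short steps, Python scripts to look and compute and a shell command to move; the robot and the scene stay as the last step left them, time stands still between calls to the robot, and variables do not carry over. Pictures are saved under pics/ and viewed, about 12 in all and at most 16, crops included, and the job is handed in when it is done.

```bash
ls; mkdir -p pics
python3 - <<'E'
from cell import robot, viewer, order
import cv2,numpy as np
s=robot.state(); print(s['t'],s['position'],np.round(s['eef_rot'],3).tolist(),s['grip_width'])
for n in ("scene","side","wrist"):
    cv2.imwrite(f"pics/{n}0.png",viewer.capture(n)[:,:,::-1])
    c=viewer.calibration(n);print(n,np.round(c['intrinsics'],1).tolist(),np.round(c['cam_to_world'],3).tolist())
E
```

```text
pics
0.0 [0.18618681 0.62193855 0.19304954] [[0.287, 0.958, -0.001], [0.958, -0.287, -0.002], [-0.002, -0.0, -1.0]] 1.0010383061163821
scene [[359.0, 0.0, 257.6], [0.0, 359.0, 192.1], [0.0, 0.0, 1.0]] [[0.158, 0.836, -0.526, 1.079], [0.987, -0.136, 0.081, -0.097], [-0.004, -0.532, -0.847, 0.942], [0.0, 0.0, 0.0, 1.0]]
side [[374.0, 0.0, 250.8], [0.0, 374.0, 193.6], [0.0, 0.0, 1.0]] [[0.975, -0.146, 0.168, 0.316], [-0.223, -0.635, 0.74, -0.809], [-0.001, -0.759, -0.651, 0.768], [0.0, 0.0, 0.0, 1.0]]
wrist [[340.2, 0.0, 248.2], [0.0, 340.2, 186.2], [0.0, 0.0, 1.0]] [[0.286, 0.914, 0.287, 0.108], [0.958, -0.272, -0.087, 0.645], [-0.002, 0.3, -0.954, 0.384], [0.0, 0.0, 0.0, 1.0]]
```

View pics/scene0.png

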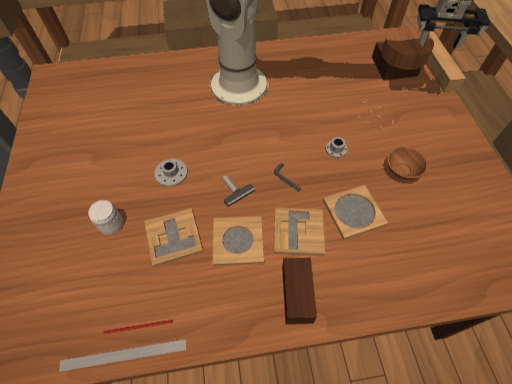

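View pics/side0.png

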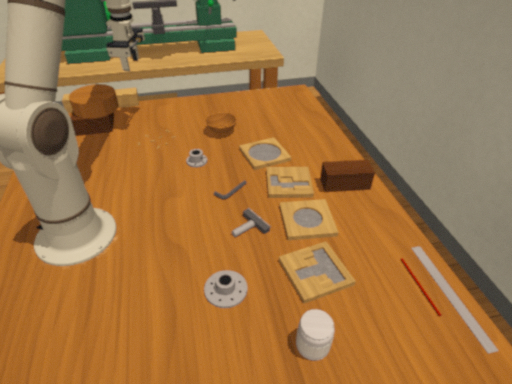

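The scene view shows the large faceplate at (171,172), tool rest at (238,192), hex key at (287,178) and small faceplate at (337,147). The trays are T (173,237), small round (238,240), L (300,231) and large round (355,211), with the tin at (105,217) and the bowl at (405,163). The side view agrees.

```bash
cat > h.py <<'E'
from cell import robot, viewer, order
import cv2,numpy as np
def grab(n,f):
    s=robot.state(); c=viewer.calibration(n); im=viewer.capture(n)[:,:,::-1].copy(); cv2.imwrite("pics/"+f,im); return im,c,s
def ray(c,uv,z):
    K=np.array(c['intrinsics']);T=np.array(c['cam_to_world']);uv=np.atleast_2d(uv).astype(float)
    d=np.c_[uv,np.ones(len(uv))]@np.linalg.inv(K).T@T[:3,:3].T
    return T[:3,3]+d*((z-T[2,3])/d[:,2])[:,None]
def togo(p,ang=None):
    """shift in tool axes (mm) to bring TCP over p=(x,y,z), turn about tool z (deg) so tool x is at world angle ang (mod 180)"""
    s=robot.state();R=np.array(s['eef_rot']);d=R.T@(np.array(p)-s['position'])*1000
    a=np.degrees(np.arctan2(R[1,0],R[0,0])); t=None if ang is None else -(((ang-a)+90)%180-90)
    print('pos',np.round(s['position'],4),'xang %.1f'%a,'shift',np.round(d,1),'turn',t,'t',s['t'],'q7',np.round(s['q'],0)[[0,6]],'tilt',np.round(R[:,2],3))
E
python3 - <<'E'
from h import *
c=viewer.calibration("scene")
for n,uv,z in [('lf',(171,166),.038),('lff',(171,173),.008),('rest',(238,192),.02),('key',(287,178),.012),('sf',(338,142),.038),('T',(173,237),.016),('SR',(238,240),.008),('L',(300,231),.016),('LR',(355,211),.008),('tin',(102,208),.085),('bowl',(405,161),.05)]:
    print(n,np.round(ray(c,uv,z)[0],3))
togo((.5,.15,.35),90)
E
```

```text
lf [ 0.379 -0.262  0.038]
lff [ 0.384 -0.268  0.008]
rest [ 0.497 -0.068  0.02 ]
key [0.465 0.091 0.012]
sf [0.37  0.278 0.038]
T [ 0.614 -0.268  0.016]
SR [ 0.649 -0.088  0.008]
L [0.653 0.09  0.016]
LR [0.611 0.267 0.008]
tin [ 0.529 -0.445  0.085]
bowl [0.486 0.457 0.05 ]
pos [0.1862 0.6222 0.1933] xang 73.3 shift [-362.6  436.  -156.2] turn -16.66092196031549 t 0.15 q7 [-58. -12.] tilt [-0.    -0.001 -1.   ]
```

```bash
python3 -m creep '[[-1,[-150,125,-65],[0,0,0]],[-1,[-150,125,-65],[0,0,0]],[-1,[-150,125,-65],[0,0,0]],[-1,[-150,125,-65],[0,0,0]],[-1,[-150,125,-65],[0,0,0]]]'
python3 -m creep '[[-1,[-150,125,-65],[0,0,0]],[-1,[-150,125,-65],[0,0,0]],[-1,[-150,125,-65],[0,0,0]],[-1,[-150,125,-65],[0,0,0]],[-1,[-150,125,-65],[0,0,0]]]'
python3 -c "
from h import *
togo((.45,0,.42),90)"
```

```text
t: 0.57
position: [0.2635, 0.4404, 0.2587]
eef_rot: [[0.287, 0.958, -0.001], [0.958, -0.287, -0.002], [-0.002, -0.0, -1.0]]
wrist_force: [1.5, 0.1, -0.1]
grip_width: 1.0
t: 0.98
position: [0.3404, 0.2589, 0.3247]
eef_rot: [[0.287, 0.958, -0.0], [0.958, -0.287, -0.002], [-0.002, 0.0, -1.0]]
wrist_force: [1.3, -0.0, 0.2]
grip_width: 1.002
pos [0.3404 0.2589 0.3247] xang 73.3 shift [-216.8  179.3  -94.9] turn -16.673662617315117 t 0.9833 q7 [-26.  33.] tilt [-0.    -0.002 -1.   ]
```

```bash
python3 -m creep '[[-1,[-217,179,-95],[0,0,-17]],[-1,[-217,179,-95],[0,0,-17]],[-1,[-217,179,-95],[0,0,-17]],[-1,[-217,179,-95],[0,0,-17]],[-1,[-217,179,-95],[0,0,-17]]]'
python3 -c "
from h import *
togo((.45,0,.42),90)"
```

```text
t: 1.4
position: [0.412, 0.0885, 0.3875]
eef_rot: [[-0.006, 1.0, -0.0], [1.0, 0.006, -0.002], [-0.002, -0.0, -1.0]]
wrist_force: [1.1, 0.7, -0.2]
grip_width: 0.997
pos [0.412  0.0885 0.3875] xang 90.4 shift [-88.8  37.4 -32.3] turn 0.3644484268475736 t 1.4 q7 [-16.  74.] tilt [-0.    -0.002 -1.   ]
```

```bash
python3 -m creep '[[-1,[-89,37,-32],[0,0,0]],[-1,[-89,37,-32],[0,0,0]],[-1,[-89,37,-32],[0,0,0]],[-1,[-89,37,-32],[0,0,0]]]'
python3 -c "
from h import *
im,c,s=grab('wrist','w1.png');np.save('w1.npy',c['cam_to_world'])
togo((.45,0,.42),90)"
```

```text
t: 1.73
position: [0.4512, -0.0056, 0.421]
eef_rot: [[0.002, 1.0, 0.002], [1.0, -0.002, -0.003], [-0.003, 0.002, -1.0]]
wrist_force: [0.5, 0.3, -0.2]
grip_width: 1.001
pos [ 0.4502 -0.0025  0.4201] xang 90.1 shift [ 2.5 -0.2  0. ] turn 0.07011752673690808 t 1.7833 q7 [-11.  87.] tilt [ 0.001 -0.002 -1.   ]
```

View pics/w1.png

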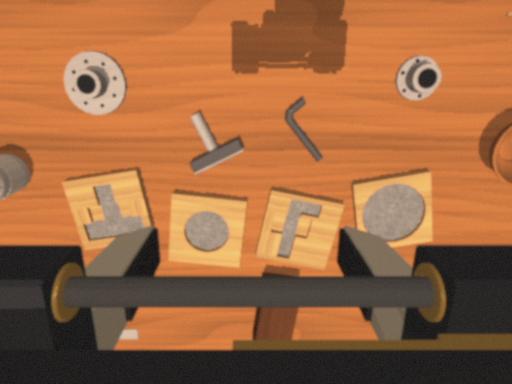

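The wrist view shows everything: large faceplate (95,83), small faceplate (420,78), tool rest (215,145) with its bar lower right, and key (303,128) with its elbow at the top left. The trays are T (108,208), small round (207,230), L (300,228) and large round (393,212).

Run:
```python
from h import *
im=cv2.imread('pics/w1.png');c=dict(intrinsics=viewer.calibration('wrist')['intrinsics'],cam_to_world=np.load('w1.npy'))
hsv=cv2.cvtColor(im,cv2.COLOR_BGR2HSV)
for p in [(200,130),(217,155),(303,135),(207,230),(180,220),(250,150),(70,70),(60,200),(285,210),(110,205)]: print(p,hsv[p[1],p[0]])
H,S,V=cv2.split(hsv)
g=((S<100)).astype(np.uint8);w=((H>12)&(V>120)&(S>=60)).astype(np.uint8)
cv2.imwrite('pics/m1.png',np.vstack([g,w])*255)
for nm,m in(('g',g),('w',w)):
    m=m.copy();m[240 if nm=='g' else 270:]=0
    for k in cv2.findContours(m,cv2.RETR_EXTERNAL,cv2.CHAIN_APPROX_NONE)[0]:
        if cv2.contourArea(k)>150: r=cv2.minAreaRect(k);M=cv2.moments(k);print(nm,cv2.contourArea(k),np.round([M['m10']/M['m00'],M['m01']/M['m00']],1),np.round(r[0],1),np.round(r[1],1),round(r[2],1))
```

```text
(200, 130) [ 15  57 218]
(217, 155) [ 12  48 116]
(303, 135) [ 14  48 102]
(207, 230) [ 15  57 180]
(180, 220) [ 17 141 237]
(250, 150) [ 12 172 191]
(70, 70) [ 13  58 211]
(60, 200) [ 12 175 216]
(285, 210) [ 17 141 235]
(110, 205) [ 13  55 176]
g 971.5 [206.1 226.8] [206.  225.5] [27. 42.] 90.0
g 640.0 [297.  216.6] [300.3 222.1] [30.7 42.8] 15.3
g 1702.5 [116.8 220.8] [120.5 212. ] [71. 54.] -0.0
g 2878.5 [389.2 214. ] [382.  211.5] [55. 82.] 90.0
g 924.5 [ 11.9 174.4] [ 14. 176.] [44. 28.] 90.0
g 1101.0 [211.8 147.2] [207.4 137.8] [54.6 54.6] 63.4
g 396.0 [300.3 128.6] [301.2 131.5] [62.9 22.4] 73.2
g 1464.5 [417.7  77.6] [417.3  77.8] [39.6 46. ] 45.0
g 2991.0 [94.5 82.4] [94.5 82.5] [63. 61.] 90.0
w 5298.5 [206.  229.5] [205.7 229.7] [79.9 76.6] 3.2
w 5306.0 [298.5 229.1] [299.3 230. ] [83.  75.1] 11.3
w 6389.5 [392.  216.2] [390.5 221.2] [98.9 91.8] 84.5
w 6257.0 [108.9 215.3] [111.4 219.4] [101.8  79.7] 75.3
w 653.0 [ 11.6 173.2] [ 12.5 176.5] [45. 25.] 90.0
```

View pics/m1.png

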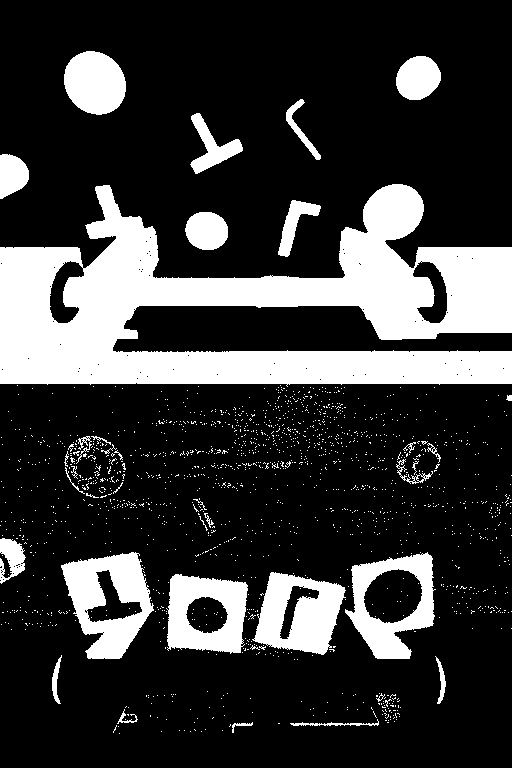

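```bash
cat > m1.py <<'E'
from h import *
im=cv2.imread('pics/w1.png');c=dict(intrinsics=viewer.calibration('wrist')['intrinsics'],cam_to_world=np.load('w1.npy'))
g=(cv2.cvtColor(im,cv2.COLOR_BGR2HSV)[:,:,1]<100).astype(np.uint8)
def sub(x0,x1,y0,y1):
    m=np.zeros_like(g);m[y0:y1,x0:x1]=g[y0:y1,x0:x1];return m
def pts(m,z): 
    ys,xs=np.nonzero(m);return ray(c,np.c_[xs,ys],z)[:,:2]
for n,b in(('lf',(50,140,40,125)),('sf',(385,455,45,110))):
    k=max(cv2.findContours(sub(*b),cv2.RETR_EXTERNAL,cv2.CHAIN_APPROX_NONE)[0],key=cv2.contourArea)[:,0]
    e=cv2.fitEllipse((ray(c,k,.008)[:,:2]*1000).astype(np.float32));print(n,np.round(e[0],1),np.round(e[1],1))
def line(p):
    vx,vy,x,y=cv2.fitLine(p.astype(np.float32),cv2.DIST_L2,0,.01,.01).ravel();d=np.array([vx,vy]);q=(p-p.mean(0))@d
    return p.mean(0),d,np.percentile(q,[.5,99.5]),np.degrees(np.arctan2(vy,vx))
V=im.max(2)
m=sub(180,250,105,180)
for n,mm in(('bar',m*(V<160)),('post',m*(V>165)),('restall',m)):
    mm=cv2.morphologyEx(mm.astype(np.uint8),cv2.MORPH_OPEN,np.ones((3,3)));print(n,line(pts(mm,.018 if n=='bar' else .012)))
print('keylong',line(pts(sub(280,330,121,165),.011)));print('keyshort',line(pts(sub(293,310,95,108),.011)))
E
python3 m1.py
python3 -m creep '[[-1,[0,150,-10],[0,0,0]],[-1,[0,150,-10],[0,0,0]],[-1,[0,150,-10],[0,0,0]],[-1,[0,150,-10],[0,0,0]],[-1,[0,150,-10],[0,0,0]]]'
python3 -c "
from h import *
im,c,s=grab('wrist','w2.png');np.save('w2.npy',c['cam_to_world'])
togo((.378,-.265,.15),90)"
```

```text
lf [ 377.  -268.9] [102.  103.5]
sf [368.9 278.3] [69.3 73.1]
bar (array([ 0.49854822, -0.0647792 ]), array([ 0.44867563, -0.8936947 ], dtype=float32), array([-0.04761647,  0.04942753]), np.float32(-63.34125))
post (array([ 0.45819107, -0.08867556]), array([0.9037581 , 0.42804354], dtype=float32), array([-0.03228095,  0.03449167]), np.float32(25.343462))
restall (array([ 0.48626732, -0.07261776]), array([0.9124815 , 0.40911797], dtype=float32), array([-0.06406759,  0.0308938 ]), np.float32(24.149439))
keylong (array([0.47308292, 0.09228789]), array([0.76873225, 0.6395708 ], dtype=float32), array([-0.04423064,  0.04393855]), np.float32(39.759815))
keyshort (array([0.41041805, 0.0787285 ]), array([ 0.55721796, -0.83036625], dtype=float32), array([-0.0093589,  0.0106165]), np.float32(-56.13638))
t: 2.2
position: [0.6032, 0.0003, 0.4266]
eef_rot: [[-0.004, 1.0, -0.003], [1.0, 0.004, -0.002], [-0.002, -0.003, -1.0]]
wrist_force: [-0.2, -0.6, -0.7]
grip_width: 0.997
pos [0.601  0.     0.4272] xang 90.2 shift [-263.7 -222.9  278.5] turn 0.22130834422060275 t 2.25 q7 [-9. 90.] tilt [-0.004 -0.002 -1.   ]
```

View pics/w2.png

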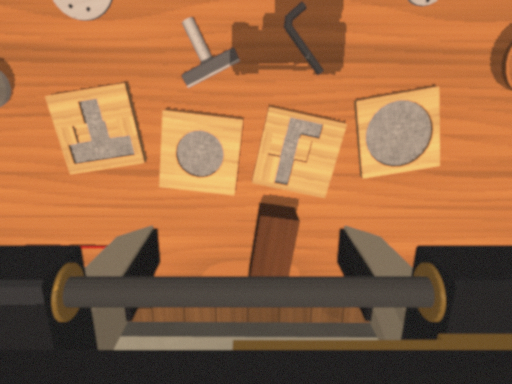

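All four trays are in full view: T (95,128), small round (201,152), L (299,151) and large round (398,132).

Run:
```python
from h import *
im=cv2.imread('pics/w2.png');c=dict(intrinsics=viewer.calibration('wrist')['intrinsics'],cam_to_world=np.load('w2.npy'))
H,S,V=cv2.split(cv2.cvtColor(im,cv2.COLOR_BGR2HSV))
m=((H>13)&(V>150)&(S>90)).astype(np.uint8);m[:80]=0;m[205:]=0
m=cv2.morphologyEx(m,cv2.MORPH_OPEN,np.ones((5,5)))
for k in cv2.findContours(m,cv2.RETR_EXTERNAL,cv2.CHAIN_APPROX_NONE)[0]:
    if cv2.contourArea(k)<3000: continue
    r=cv2.minAreaRect((ray(c,k[:,0],.014)[:,:2]*1000).astype(np.float32));print('tray',np.round(r[0],1),np.round(r[1],1),round(r[2],1))
    f=np.zeros_like(m);cv2.drawContours(f,[cv2.convexHull(k)],-1,1,-1);f=cv2.erode(f,np.ones((9,9)))*(S<95)
    ys,xs=np.nonzero(f);P=ray(c,np.c_[xs,ys],.008)[:,:2]*1000;print('   felt',np.round(P.mean(0),1),len(P),np.round(np.ptp(P,0)),'px',np.round([xs.mean(),ys.mean()]))
```

```text
tray [649.4 -89. ] [142.6 144.1] 83.5
   felt [649.3 -89.4] 1619 [82. 82.] px [200. 153.]
tray [648.6  88.6] [143.1 144.3] 78.4
   felt [634.   81.2] 1112 [120.  77.] px [294. 145.]
tray [611.5 265.1] [143.9 144.5] 10.4
   felt [610.4 266.9] 3248 [113. 115.] px [398. 133.]
tray [ 607.8 -271. ] [143.  143.2] 9.0
   felt [ 622.8 -269.7] 1837 [113. 113.] px [ 99. 138.]
```

```bash
python3 -m creep '[[-1,[-195,-165,170],[0,0,0]],[-1,[-195,-165,170],[0,0,0]],[-1,[-195,-165,170],[0,0,0]],[-1,[-195,-165,170],[0,0,0]],[-1,[-195,-165,170],[0,0,0]]]'
python3 -c "
from h import *
togo((.377,-.268,.10),90)"
```

```text
t: 2.67
position: [0.486, -0.133, 0.3123]
eef_rot: [[-0.006, 1.0, -0.004], [1.0, 0.006, -0.0], [-0.0, -0.004, -1.0]]
wrist_force: [0.7, -0.8, 0.4]
grip_width: 1.001
pos [ 0.486  -0.133   0.3123] xang 90.3 shift [-134.2 -109.   212.8] turn 0.3370289657445369 t 2.6667 q7 [ -0. 104.] tilt [-0.004 -0.    -1.   ]
```

```bash
python3 -m creep '[[-1,[-134,-109,100],[0,0,0]],[-1,[-134,-109,100],[0,0,0]],[-1,[-134,-109,160],[0,0,0]],[-1,[-134,-109,200],[0,0,0]],[-1,[-134,-109,212],[0,0,0]]]'
python3 -c "
from h import *
togo((.377,-.2685,.012),90)"
```

```text
t: 3.08
position: [0.3977, -0.2408, 0.167]
eef_rot: [[-0.006, 1.0, -0.001], [1.0, 0.006, -0.0], [-0.0, -0.001, -1.0]]
wrist_force: [1.4, 1.3, -0.1]
grip_width: 1.001
pos [ 0.3977 -0.2408  0.167 ] xang 90.3 shift [-27.6 -20.8 155. ] turn 0.3329863685152219 t 3.0833 q7 [ 10. 122.] tilt [-0.001 -0.    -1.   ]
```

```bash
python3 -m creep '[[-1,[-27,-21,40],[0,0,0]],[-1,[-27,-21,70],[0,0,0]],[-1,[-27,-21,85],[0,0,0]],[-1,[-27,-21,85],[0,0,0]]]'
python3 -c "
from h import *
im,c,s=grab('wrist','w3.png');np.save('w3.npy',c['cam_to_world'])
togo((.377,-.2685,.012),90)"
```

```text
t: 3.42
position: [0.3726, -0.2647, 0.0789]
eef_rot: [[-0.005, 1.0, -0.007], [1.0, 0.005, 0.005], [0.005, -0.007, -1.0]]
wrist_force: [-1.0, -0.1, -0.9]
grip_width: 0.995
pos [ 0.3748 -0.2655  0.0809] xang 90.3 shift [-3.2  2.5 68.9] turn 0.3472670519754928 t 3.4667 q7 [ 15. 131.] tilt [-0.004  0.003 -1.   ]
```

View pics/w3.png

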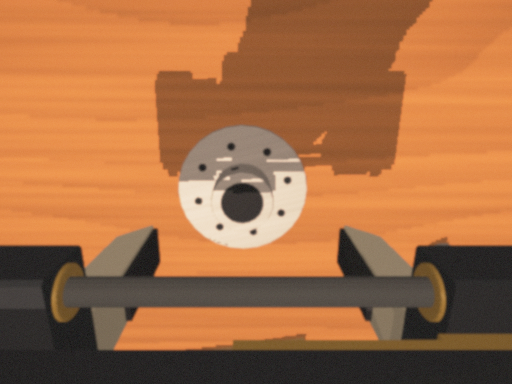

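The faceplate sits centred left-right between the fingers, with its flange at about (243,187) and the bore at (242,203).

```bash
python3 - <<'E'
from h import *
c=viewer.calibration('wrist');c['cam_to_world']=np.load('w3.npy')
im=cv2.imread('pics/w3.png');g=(cv2.cvtColor(im,cv2.COLOR_BGR2HSV)[:,:,1]<100).astype(np.uint8);g[252:]=0;g[:,:165]=0;g[:,325:]=0
k=max(cv2.findContours(g,cv2.RETR_EXTERNAL,cv2.CHAIN_APPROX_NONE)[0],key=cv2.contourArea)[:,0]
print(cv2.fitEllipse((ray(c,k,.008)[:,:2]*1000).astype(np.float32)),ray(c,(242,203),.038))
togo((.377,-.2685,.012),90)
E
python3 -m creep '[[-1,[-2,2,35],[0,0,0]],[-1,[-2,2,60],[0,0,0]],[-1,[-2,2,69],[0,0,0]],[-1,[-2,2,69],[0,0,0]]]'
```

```text
((376.0061950683594, -269.7011413574219), (102.5740737915039, 103.39808654785156), 82.10231018066406) [[ 0.37651379 -0.26940936  0.038     ]]
pos [ 0.3748 -0.2655  0.0809] xang 90.3 shift [-3.2  2.5 68.9] turn 0.3472670519754928 t 3.4667 q7 [ 15. 131.] tilt [-0.004  0.003 -1.   ]
t: 3.8
position: [0.3763, -0.2658, 0.0117]
eef_rot: [[-0.008, 1.0, -0.005], [1.0, 0.008, 0.005], [0.005, -0.005, -1.0]]
wrist_force: [-0.3, 0.4, 1.5]
grip_width: 0.999
```

```bash
python3 -m creep '[[1,[-2,0,0],[0,0,0]],[1,[-4,0,0],[0,0,0]],[1,[-4,0,0],[0,0,0]],[1,[-4,0,0],[0,0,0]],[1,[-4,0,0],[0,0,0]]]' 45
python3 -m creep '[[1,[0,0,0],[0,0,0]],[1,[0,0,0],[0,0,0]],[1,[0,0,-5],[0,0,0]],[1,[0,0,-12],[0,0,0]],[1,[0,0,-25],[0,0,0]]]'
```

```text
t: 4.22
position: [0.377, -0.2702, 0.0125]
eef_rot: [[-0.007, 1.0, -0.004], [1.0, 0.008, 0.004], [0.004, -0.004, -1.0]]
wrist_force: [0.3, -0.2, -0.9]
grip_width: 0.685
t: 4.63
position: [0.3762, -0.2697, 0.0374]
eef_rot: [[-0.007, 1.0, -0.006], [1.0, 0.007, 0.005], [0.005, -0.006, -1.0]]
wrist_force: [-0.2, 0.3, 0.4]
grip_width: 0.324
```

```bash
python3 -c "
from h import *
im,c,s=grab('wrist','w4.png');print(s['grip_width'],s['wrist_force'])
im2,_,_=grab('side','s4.png');cv2.imwrite('pics/w4b.png',np.hstack([im[90:384,100:420],cv2.resize(im2[230:340,140:290],None,fx=2.6,fy=2.672727)[:294]]))"
```

```text
0.3244188811035221 [-0.19951858  0.27822367  0.42448169]
```

View pics/w4b.png

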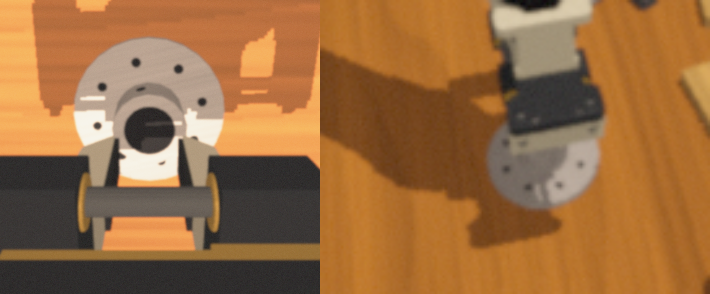

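```bash
python3 -m creep '[[1,[0,0,0],[0,0,0]],[1,[0,0,0],[0,0,0]]]'; python3 -c "
from h import *
s=robot.state();print(s['grip_width'],s['wrist_force'],s['wrist_torque'])"
```

```text
t: 4.9
position: [0.3788, -0.2714, 0.0395]
eef_rot: [[-0.008, 1.0, -0.0], [1.0, 0.008, 0.002], [0.002, -0.0, -1.0]]
wrist_force: [-0.7, -0.6, 0.8]
grip_width: 0.096
0.09616505872249569 [-0.71050417 -0.56964713  0.77465489] [ 0.0087352   0.00499488 -0.0278934 ]
```

The fingers close slowly, so they were still shutting when I lifted and they missed the hub. I'll reopen, go back down, and wait longer before lifting.

```bash
python3 -m creep '[[-1,[0,0,-20],[0,0,0]],[-1,[0,0,-30],[0,0,0]],[-1,[0,0,-30],[0,0,0]],[-1,[0,0,-30],[0,0,0]],[-1,[0,0,-30],[0,0,0]]]'
python3 -m creep '[[-1,[0,0,0],[0,0,0]],[-1,[0,0,0],[0,0,0]],[-1,[0,0,0],[0,0,0]],[-1,[0,0,0],[0,0,0]],[-1,[0,0,0],[0,0,0]]]'
python3 - <<'E'
from h import *
im,c,s=grab('wrist','w5.png')
print(s['grip_width'])
g=(cv2.cvtColor(im,cv2.COLOR_BGR2HSV)[:,:,1]<100).astype(np.uint8);g[245:]=0;g[:,:165]=0;g[:,325:]=0
k=max(cv2.findContours(g,cv2.RETR_EXTERNAL,cv2.CHAIN_APPROX_NONE)[0],key=cv2.contourArea)[:,0]
k=k[k[:,1]<200]
print(cv2.fitEllipse((ray(c,k,.008)[:,:2]*1000).astype(np.float32)))
togo((.376,-.2698,.012),90)
E
```

```text
t: 5.32
position: [0.3786, -0.2711, 0.0691]
eef_rot: [[-0.008, 1.0, -0.0], [1.0, 0.008, 0.002], [0.002, -0.0, -1.0]]
wrist_force: [-0.6, 0.0, 0.1]
grip_width: 0.405
t: 5.73
position: [0.3785, -0.2711, 0.0688]
eef_rot: [[-0.008, 1.0, -0.001], [1.0, 0.008, 0.002], [0.002, -0.001, -1.0]]
wrist_force: [-0.2, 0.3, 0.1]
grip_width: 0.77
0.7699965952405072
((376.6773376464844, -269.71240234375), (102.75025939941406, 104.85783386230469), 89.5929946899414)
pos [ 0.3785 -0.2711  0.0689] xang 90.4 shift [ 1.2 -2.5 56.9] turn 0.4392470633309671 t 5.7833 q7 [ 15. 132.] tilt [-0.001  0.002 -1.   ]
```

Plate unmoved. Going down, with a longer close.

```bash
python3 -m creep '[[-1,[1,-2,30],[0,0,0]],[-0.4,[1,-2,50],[0,0,0]],[1,[1,-2,57],[0,0,0]],[1,[1,-2,57],[0,0,0]],[1,[1,-2,57],[0,0,0]]]' 45
python3 -m creep '[[1,[0,0,0],[0,0,0]],[1,[0,0,0],[0,0,0]],[1,[0,0,0],[0,0,0]],[1,[0,0,0],[0,0,0]],[1,[0,0,0],[0,0,0]]]'
python3 -m creep '[[1,[0,0,0],[0,0,0]],[1,[0,0,0],[0,0,0]]]'
```

```text
t: 6.2
position: [0.3764, -0.2702, 0.012]
eef_rot: [[-0.007, 1.0, -0.001], [1.0, 0.007, 0.002], [0.002, -0.001, -1.0]]
wrist_force: [0.1, -0.2, -0.7]
grip_width: 0.694
t: 6.62
position: [0.3768, -0.2703, 0.0125]
eef_rot: [[-0.007, 1.0, -0.0], [1.0, 0.007, 0.002], [0.002, -0.0, -1.0]]
wrist_force: [0.4, -0.2, 1.2]
grip_width: 0.336
t: 6.78
position: [0.377, -0.2704, 0.0127]
eef_rot: [[-0.007, 1.0, 0.0], [1.0, 0.007, 0.002], [0.002, 0.0, -1.0]]
wrist_force: [0.9, -0.4, 0.2]
grip_width: 0.188
```

```bash
python3 -c "
from h import *
im,c,s=grab('wrist','w6.png');im2,_,_=grab('side','s6.png');print(robot.state()['grip_width'],s['wrist_force']);cv2.imwrite('pics/w6b.png',np.hstack([im[90:384,100:420],cv2.resize(im2[230:340,140:290],None,fx=2.6,fy=2.672727)[:294]]))"
```

```text
0.09666891841925193 [ 0.90936296 -0.38151701  0.21201933]
```

View pics/w6b.png

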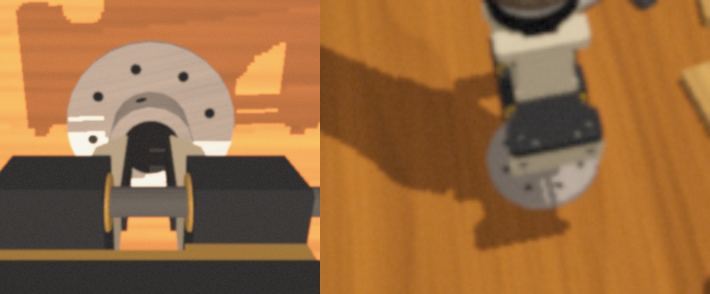

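The picture shows the fingers shutting above the hub. Working back from finger pixel rows and widths, the real tips sit about 33 mm above the reported TCP. I'll reopen and go lower in small steps, watching the force.

```bash
python3 -m creep '[[-1,[0,0,-10],[0,0,0]],[-1,[0,0,-10],[0,0,0]],[-1,[0,0,-10],[0,0,0]],[-1,[0,0,-10],[0,0,0]],[-1,[0,0,-10],[0,0,0]]]'
python3 -m creep '[[-1,[0,0,0],[0,0,0]],[-1,[0,0,0],[0,0,0]],[-1,[0,0,0],[0,0,0]],[-1,[0,0,0],[0,0,0]],[-1,[0,0,0],[0,0,0]]]'
python3 -c "
from h import *
im,c,s=grab('wrist','w7.png');im2,c2,_=grab('side','s7.png');im3,_,_=grab('scene','c7.png')
print(s['grip_width'],s['position'],s['q'])
S=cv2.resize(im2[200:320,130:300],(400,290));cv2.imwrite('pics/w7b.png',np.hstack([cv2.resize(im[90:384,60:440],(400,290)),S]))"
```

```text
t: 7.3
position: [0.3768, -0.2703, 0.0226]
eef_rot: [[-0.008, 1.0, -0.0], [1.0, 0.008, 0.002], [0.002, -0.0, -1.0]]
wrist_force: [-0.1, -0.5, 0.2]
grip_width: 0.411
t: 7.72
position: [0.3768, -0.2703, 0.0226]
eef_rot: [[-0.008, 1.0, -0.0], [1.0, 0.008, 0.002], [0.002, -0.0, -1.0]]
wrist_force: [0.1, -0.2, -0.2]
grip_width: 0.776
0.7761416641724548 [ 0.37677054 -0.27030187  0.02255511] [ 17.28264892  24.39584724  17.83972559 123.211214   -13.16386357
  34.21802188 135.00449829]
```

View pics/w7b.png

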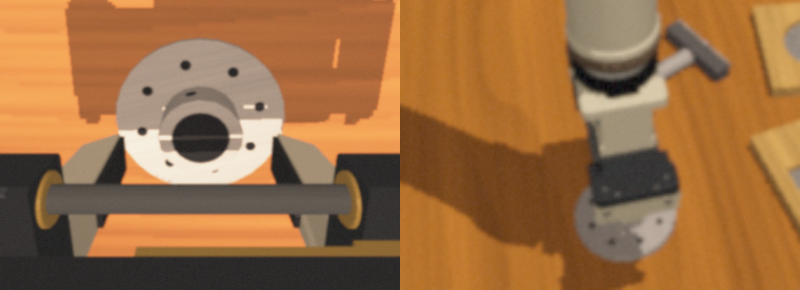

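Open fingers still end well above the flange. Stepping down.

```bash
python3 -m creep '[[-0.6,[0,0,8],[0,0,0]],[-0.6,[0,0,14],[0,0,0]],[-0.6,[0,0,18],[0,0,0]],[-0.6,[0,0,22],[0,0,0]],[-0.6,[0,0,22],[0,0,0]]]'
python3 -m creep '[[-0.6,[0,0,4],[0,0,0]],[-0.6,[0,0,8],[0,0,0]],[-0.6,[0,0,8],[0,0,0]]]'
```

```text
t: 8.28
position: [0.376, -0.2698, -0.0005]
eef_rot: [[-0.007, 1.0, -0.002], [1.0, 0.007, 0.003], [0.003, -0.002, -1.0]]
wrist_force: [0.3, 0.2, 0.1]
grip_width: 0.801
t: 8.53
position: [0.3755, -0.2695, -0.0093]
eef_rot: [[-0.008, 1.0, -0.003], [1.0, 0.008, 0.003], [0.003, -0.003, -1.0]]
wrist_force: [-0.1, 0.3, 0.7]
grip_width: 0.797
```

The reported z is -9 mm with no contact, so the offset is real.

```bash
python3 -m creep '[[0,[0,0,3],[0,0,0]],[1,[0,0,5],[0,0,0]],[1,[0,0,5],[0,0,0]],[1,[0,0,5],[0,0,0]],[1,[0,0,5],[0,0,0]]]' 45
python3 -m creep '[[1,[0,0,0],[0,0,0]],[1,[0,0,0],[0,0,0]],[1,[0,0,0],[0,0,0]],[1,[0,0,0],[0,0,0]]]'
```

```text
t: 8.95
position: [0.3755, -0.2694, -0.0142]
eef_rot: [[-0.008, 1.0, -0.003], [1.0, 0.008, 0.004], [0.004, -0.003, -1.0]]
wrist_force: [-0.5, -0.5, -0.8]
grip_width: 0.489
t: 9.28
position: [0.3755, -0.2694, -0.0142]
eef_rot: [[-0.008, 1.0, -0.003], [1.0, 0.008, 0.004], [0.004, -0.003, -1.0]]
wrist_force: [-1.0, 0.6, -1.4]
grip_width: 0.488
```

```bash
python3 -m creep '[[1,[0,0,-3],[0,0,0]],[1,[0,0,-10],[0,0,0]],[1,[0,0,-25],[0,0,0]],[1,[0,0,-45],[0,0,0]],[1,[0,0,-70],[0,0,0]]]'
python3 -c "
from h import *
togo((.611,.266,.05),90)"
```

```text
t: 9.7
position: [0.3738, -0.2685, 0.0556]
eef_rot: [[-0.007, 1.0, -0.007], [1.0, 0.007, 0.005], [0.005, -0.007, -1.0]]
wrist_force: [0.4, -0.1, -6.0]
grip_width: 0.489
pos [ 0.3738 -0.2685  0.0556] xang 90.4 shift [532.8 241.2   6.9] turn 0.4185172239623398 t 9.7 q7 [ 16. 133.] tilt [-0.007  0.005 -1.   ]
```

Load is on (6 N). Carrying to the large round tray.

```bash
python3 -m creep '[[1,[15,7,0],[0,0,0]],[1,[45,20,0],[0,0,0]],[1,[80,36,0],[0,0,0]],[1,[115,52,0],[0,0,0]],[1,[150,68,0],[0,0,0]]]'
python3 -m creep '[[1,[36,16,0],[0,0,0]],[1,[72,33,0],[0,0,0]],[1,[108,49,0],[0,0,0]],[1,[144,65,0],[0,0,0]],[1,[180,81,0],[0,0,0]]]'
python3 -c "
from h import *
togo((.611,.266,.05),90)"
```

```text
t: 10.12
position: [0.4403, -0.1165, 0.0563]
eef_rot: [[-0.006, 1.0, -0.007], [1.0, 0.006, 0.006], [0.006, -0.007, -1.0]]
wrist_force: [0.8, -0.4, -7.1]
grip_width: 0.485
t: 10.53
position: [0.5198, 0.0657, 0.0568]
eef_rot: [[-0.006, 1.0, -0.008], [1.0, 0.006, 0.005], [0.005, -0.008, -1.0]]
wrist_force: [0.3, -2.1, -6.7]
grip_width: 0.488
pos [0.5198 0.0657 0.0568] xang 90.3 shift [199.7  92.5   7.1] turn 0.3468962108431555 t 10.5333 q7 [-21.  89.] tilt [-0.008  0.005 -1.   ]
```

```bash
python3 -m creep '[[1,[36,17,0],[0,0,0]],[1,[72,34,0],[0,0,0]],[1,[108,51,0],[0,0,0]],[1,[144,68,0],[0,0,0]],[1,[172,80,0],[0,0,0]]]'
python3 -m creep '[[1,[18,10,0],[0,0,0]],[1,[26,12,0],[0,0,0]],[1,[27,12,0],[0,0,0]],[1,[27,12,0],[0,0,0]]]'
python3 -c "
from h import *
togo((.6105,.266,-.005),90)
c=viewer.calibration('scene');im,_,_=grab('scene','c8.png');im2,c2,s=grab('wrist','w8.png');np.save('w8.npy',c2['cam_to_world'])
cv2.imwrite('pics/w8b.png',np.hstack([im2[60:300,80:400],cv2.resize(im[130:250,300:460],(320,240))]))"
```

```text
t: 10.95
position: [0.5988, 0.2422, 0.0569]
eef_rot: [[-0.008, 1.0, -0.009], [1.0, 0.008, 0.006], [0.006, -0.009, -1.0]]
wrist_force: [0.5, 0.2, -6.1]
grip_width: 0.49
t: 11.28
position: [0.6091, 0.2686, 0.0561]
eef_rot: [[-0.009, 1.0, -0.011], [1.0, 0.009, 0.004], [0.004, -0.011, -1.0]]
wrist_force: [0.6, -1.1, -6.4]
grip_width: 0.486
pos [0.6091 0.2686 0.0561] xang 90.5 shift [-2.8  2.  61.1] turn 0.5279080852505018 t 11.2833 q7 [-34.  72.] tilt [-0.011  0.004 -1.   ]
```

View pics/w8b.png

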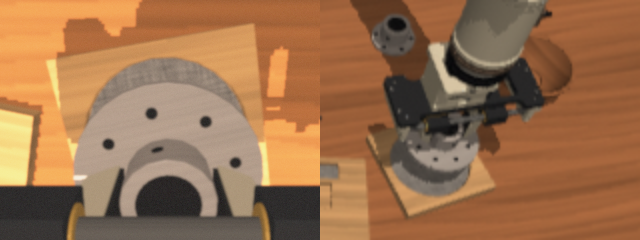

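The plate is held level over the large tray. In the wrist view the felt circle pokes out evenly behind the flange at about (165,75). Lowering.

```bash
python3 -m creep '[[1,[-2,1,10],[0.3,0.6,0]],[1,[-3,2,25],[0.3,0.6,0]],[1,[-3,2,40],[0.3,0.6,0]],[1,[-3,2,48],[0.3,0.6,0]],[1,[-3,2,52],[0.3,0.6,0]]]'
python3 -c "
from h import *
togo((.6105,.266,-.006),90)"
```

```text
t: 11.8
position: [0.6088, 0.2621, 0.001]
eef_rot: [[-0.005, 1.0, -0.02], [1.0, 0.006, 0.012], [0.012, -0.02, -1.0]]
wrist_force: [0.0, -0.2, -7.0]
grip_width: 0.489
pos [0.6088 0.2621 0.001 ] xang 90.3 shift [3.8 1.8 7. ] turn 0.30284037009811016 t 11.8 q7 [-32.  74.] tilt [-0.02   0.012 -1.   ]
```

```bash
python3 -m creep '[[1,[2,1,0],[-1.1,-0.7,0]],[1,[4,2,3],[-1.1,-0.7,0]],[1,[4,2,6],[-1.1,-0.7,0]],[1,[4,2,7],[-1.1,-0.7,0]],[1,[4,2,7],[-1.1,-0.7,0]]]'
python3 -c "
from h import *
togo((.6105,.266,-.006),90)"
```

```text
t: 12.22
position: [0.6108, 0.267, -0.0057]
eef_rot: [[-0.006, 1.0, -0.001], [1.0, 0.006, 0.0], [0.0, -0.001, -1.0]]
wrist_force: [-0.7, -0.3, -6.0]
grip_width: 0.487
pos [ 0.6108  0.267  -0.0057] xang 90.4 shift [-1.  -0.3  0.3] turn 0.3603319127720397 t 12.2167 q7 [-34.  73.] tilt [-0.001  0.    -1.   ]
```

Weight is still on the gripper. Going down in small steps until it lands.

```bash
python3 -m creep '[[1,[-1,0,1],[0,0,0]],[1,[-1,0,1.5],[0,0,0]],[1,[-1,0,1.5],[0,0,0]]]'
python3 -m creep '[[1,[0,0,1],[0,0,0]],[1,[0,0,1],[0,0,0]]]'
```

```text
t: 12.47
position: [0.6113, 0.2664, -0.0061]
eef_rot: [[-0.006, 1.0, 0.0], [1.0, 0.006, 0.001], [0.001, 0.0, -1.0]]
wrist_force: [-1.5, -0.8, 0.5]
grip_width: 0.491
t: 12.63
position: [0.6114, 0.2664, -0.0061]
eef_rot: [[-0.006, 1.0, 0.0], [1.0, 0.006, 0.002], [0.002, 0.0, -1.0]]
wrist_force: [-4.6, -1.6, 4.7]
grip_width: 0.488
```

```bash
python3 -m creep '[[-0.4,[0,0,0],[0,0,0]],[-0.4,[0,0,0],[0,0,0]],[-0.4,[0,0,0],[0,0,0]],[-0.4,[0,0,0],[0,0,0]],[-0.4,[0,0,0],[0,0,0]]]'
python3 -m creep '[[-0.4,[0,0,-10],[0,0,0]],[-0.4,[0,0,-40],[0,0,0]],[-0.4,[0,0,-80],[0,0,0]],[-0.4,[0,0,-120],[0,0,0]],[-0.4,[0,0,-120],[0,0,0]]]'
python3 -c "
from h import *
togo((.369,.278,.06),90)"
```

```text
t: 13.05
position: [0.6119, 0.2664, -0.006]
eef_rot: [[-0.006, 1.0, 0.001], [1.0, 0.006, 0.002], [0.002, 0.001, -1.0]]
wrist_force: [0.2, 0.3, -0.5]
grip_width: 0.698
t: 13.47
position: [0.618, 0.2684, 0.1242]
eef_rot: [[-0.006, 1.0, 0.015], [1.0, 0.005, 0.008], [0.008, 0.015, -1.0]]
wrist_force: [2.4, -0.2, 2.1]
grip_width: 0.699
pos [0.618  0.2684 0.1242] xang 90.3 shift [  10.5 -249.8   60.6] turn 0.3171967396145874 t 13.4667 q7 [-35.  71.] tilt [ 0.015  0.008 -1.   ]
```

```bash
python3 -m creep '[[-0.4,[2,-40,0],[0.9,-0.5,0]],[-0.4,[4,-80,0],[0.9,-0.5,0]],[-0.4,[6,-120,10],[0.9,-0.5,0]],[-0.4,[8,-160,20],[0.9,-0.5,0]],[-0.4,[10,-198,30],[0.9,-0.5,0]]]'
python3 -m creep '[[-0.4,[0,-38,10],[0,0,0]],[-0.4,[0,-52,20],[0,0,0]],[-0.4,[0,-52,24],[0,0,0]],[-0.4,[0,-52,24],[0,0,0]]]'
cat > fp.py <<'E'
from h import *
im,c,s=grab('wrist','w9.png')
g=(cv2.cvtColor(im,cv2.COLOR_BGR2HSV)[:,:,1]<100).astype(np.uint8);g[230:]=0
k=max(cv2.findContours(g,cv2.RETR_EXTERNAL,cv2.CHAIN_APPROX_NONE)[0],key=cv2.contourArea)[:,0]
k=k[k[:,1]<225]
e=cv2.fitEllipse((ray(c,k,.008)[:,:2]*1000).astype(np.float32));print(cv2.boundingRect(k),e)
togo((e[0][0]/1000,e[0][1]/1000,-.014),90)
E
python3 fp.py
```

```text
t: 13.88
position: [0.4188, 0.2778, 0.0919]
eef_rot: [[-0.005, 1.0, 0.0], [1.0, 0.005, 0.001], [0.001, 0.0, -1.0]]
wrist_force: [-1.3, 1.4, 0.9]
grip_width: 0.701
t: 14.22
position: [0.3663, 0.2777, 0.0679]
eef_rot: [[-0.007, 1.0, 0.0], [1.0, 0.007, 0.001], [0.001, 0.0, -1.0]]
wrist_force: [-0.1, 1.1, 0.7]
grip_width: 0.701
(205, 146, 92, 79) ((368.51629638671875, 279.255615234375), (70.60086822509766, 72.30440521240234), 88.03533935546875)
pos [0.3681 0.278  0.0685] xang 90.3 shift [ 1.2  0.3 82.5] turn 0.31355785788063884 t 14.2667 q7 [-50.  55.] tilt [ 0.002  0.002 -1.   ]
```

```bash
python3 -m creep '[[-0.4,[1,0,35],[0,0,0]],[-0.4,[1,0,60],[0,0,0]],[-0.4,[1,0,75],[0,0,0]],[-0.4,[1,0,82],[0,0,0]],[1,[1,0,82],[0,0,0]]]' 45
python3 -m creep '[[1,[0,0,0],[0,0,0]],[1,[0,0,0],[0,0,0]],[1,[0,0,0],[0,0,0]],[1,[0,0,0],[0,0,0]],[1,[0,0,0],[0,0,0]]]'
python3 -m creep '[[1,[0,0,-3],[0,0,0]],[1,[0,0,-10],[0,0,0]],[1,[0,0,-25],[0,0,0]],[1,[0,0,-45],[0,0,0]],[1,[0,0,-70],[0,0,0]]]'
python3 -c "
from h import *
togo((.6493,-.089,-.006),90)"
```

```text
t: 14.68
position: [0.3694, 0.2785, -0.0145]
eef_rot: [[-0.004, 1.0, 0.002], [1.0, 0.004, 0.0], [0.0, 0.002, -1.0]]
wrist_force: [-0.2, -0.7, -1.2]
grip_width: 0.666
t: 15.1
position: [0.3709, 0.2793, -0.0134]
eef_rot: [[-0.004, 1.0, 0.004], [1.0, 0.004, 0.002], [0.002, 0.004, -1.0]]
wrist_force: [2.5, 0.0, 3.5]
grip_width: 0.486
t: 15.52
position: [0.3685, 0.2776, 0.0563]
eef_rot: [[-0.004, 1.0, 0.001], [1.0, 0.004, -0.001], [-0.001, 0.001, -1.0]]
wrist_force: [1.2, 1.0, -4.4]
grip_width: 0.486
pos [0.3685 0.2776 0.0563] xang 90.2 shift [-367.6  279.4   62.8] turn 0.21812565904082248 t 15.5167 q7 [-50.  56.] tilt [ 0.001 -0.001 -1.   ]
```

```bash
python3 -m creep '[[1,[-12,9,0],[0,0,0]],[1,[-36,27,0],[0,0,0]],[1,[-66,50,0],[0,0,0]],[1,[-96,73,0],[0,0,0]],[1,[-126,96,0],[0,0,0]]]'
python3 -m creep '[[1,[-30,23,0],[0,0,0]],[1,[-60,46,0],[0,0,0]],[1,[-90,69,0],[0,0,0]],[1,[-120,91,0],[0,0,0]],[1,[-150,114,0],[0,0,0]]]'
python3 -c "
from h import *
togo((.6493,-.089,-.006),90)"
```

```text
t: 15.93
position: [0.4645, 0.1508, 0.0568]
eef_rot: [[-0.005, 1.0, -0.001], [1.0, 0.005, -0.001], [-0.001, -0.001, -1.0]]
wrist_force: [0.4, 0.4, -4.7]
grip_width: 0.487
t: 16.35
position: [0.5786, 0.0001, 0.0567]
eef_rot: [[-0.006, 1.0, -0.003], [1.0, 0.006, -0.0], [-0.0, -0.003, -1.0]]
wrist_force: [0.0, 0.4, -4.2]
grip_width: 0.485
pos [5.786e-01 1.000e-04 5.670e-02] xang 90.3 shift [-89.5  70.4  62.5] turn 0.32222115225647485 t 16.35 q7 [-14.  97.] tilt [-0.003 -0.    -1.   ]
```

```bash
python3 -m creep '[[1,[-30,23,0],[0,0,0]],[1,[-58,46,0],[0,0,0]],[1,[-80,63,0],[0,0,0]],[1,[-89,70,5],[0,0,0]],[1,[-89,70,10],[0,0,0]]]'
python3 -m creep '[[1,[0,0,12],[0,0,0]],[1,[0,0,26],[0,0,0]],[1,[0,0,36],[0,0,0]],[1,[0,0,42],[0,0,0]],[1,[0,0,42],[0,0,0]]]'
python3 -c "
from h import *
togo((.6493,-.089,-.006),90)"
```

```text
t: 16.77
position: [0.6499, -0.0932, 0.0465]
eef_rot: [[-0.001, 1.0, -0.002], [1.0, 0.001, -0.003], [-0.003, -0.002, -1.0]]
wrist_force: [-0.9, 0.1, -4.5]
grip_width: 0.489
t: 17.18
position: [0.6472, -0.0915, 0.0018]
eef_rot: [[-0.002, 1.0, -0.007], [1.0, 0.002, -0.002], [-0.002, -0.007, -1.0]]
wrist_force: [-1.6, 0.5, -5.1]
grip_width: 0.491
pos [ 0.6472 -0.0915  0.0018] xang 90.1 shift [2.5 2.1 7.8] turn 0.13993938250898452 t 17.1833 q7 [ -5. 106.] tilt [-0.007 -0.002 -1.   ]
```

```bash
python3 -m creep '[[1,[2,3,1],[-0.4,0,0]],[1,[2,4,4],[-0.4,0,0]],[1,[2,4,6.5],[-0.4,0,0]],[1,[2,4,7.5],[-0.4,0,0]],[1,[2,4,8],[-0.4,0,0]]]'
python3 -m creep '[[1,[0,0,1],[0,0,0]],[1,[0,0,1],[0,0,0]]]'
```

```text
t: 17.6
position: [0.6516, -0.0889, -0.0053]
eef_rot: [[-0.003, 1.0, 0.0], [1.0, 0.003, -0.001], [-0.001, 0.0, -1.0]]
wrist_force: [-2.6, 1.3, 4.0]
grip_width: 0.486
t: 17.77
position: [0.6516, -0.0889, -0.0054]
eef_rot: [[-0.003, 1.0, 0.001], [1.0, 0.003, -0.001], [-0.001, 0.001, -1.0]]
wrist_force: [-4.4, 1.2, 5.7]
grip_width: 0.485
```

```bash
python3 -m creep '[[-0.4,[0,0,0],[0,0,0]],[-0.4,[0,0,0],[0,0,0]],[-0.4,[0,0,0],[0,0,0]],[-0.4,[0,0,0],[0,0,0]],[-0.4,[0,0,-1],[0,0,0]]]'
python3 -m creep '[[-0.4,[0,0,-10],[0,0,0]],[-0.4,[0,0,-40],[0,0,0]],[-0.4,[0,-30,-80],[0,0,0]],[-0.4,[0,-60,-100],[0,0,-7]],[-0.4,[0,-95,-100],[0,0,-14]]]'
python3 -c "
from h import *
togo((.4724,-.0775,.08),116)"
```

```text
t: 18.18
position: [0.6518, -0.0891, -0.0045]
eef_rot: [[-0.003, 1.0, 0.001], [1.0, 0.003, -0.001], [-0.001, 0.001, -1.0]]
wrist_force: [-1.2, -0.3, 0.0]
grip_width: 0.696
t: 18.6
position: [0.5612, -0.0902, 0.1013]
eef_rot: [[-0.25, 0.968, 0.012], [0.968, 0.25, -0.003], [-0.006, 0.011, -1.0]]
wrist_force: [0.2, -1.1, -0.4]
grip_width: 0.697
pos [ 0.5612 -0.0902  0.1013] xang 104.5 shift [ 34.6 -83.   20.2] turn -11.523461831443413 t 18.6 q7 [ -4. 117.] tilt [ 0.012 -0.003 -1.   ]
```

```bash
python3 -m creep '[[-0.4,[15,-35,0],[0.6,0,-5]],[-0.4,[30,-70,0],[0.6,0,-11]],[-0.4,[35,-83,0],[0.6,0,-11.5]],[-0.4,[35,-83,0],[0.6,0,-11.5]],[-0.4,[35,-83,0],[0.6,0,-11.5]]]'
cat > rest.py <<'E'
from h import *
im,c,s=grab('wrist','w10.png')
togo((.4724,-.0775,-.027),116)
T=np.linalg.inv(np.array(c['cam_to_world']));K=np.array(c['intrinsics'])
p=K@(T[:3,:3]@[.467,-.080,.015]+T[:3,3]);print('expected px',p[:2]/p[2])
cv2.imwrite('pics/w10b.png',im[60:320,80:440])
E
python3 rest.py
```

```text
t: 19.02
position: [0.4726, -0.0772, 0.1014]
eef_rot: [[-0.437, 0.899, 0.004], [0.899, 0.437, -0.006], [-0.008, 0.001, -1.0]]
wrist_force: [1.3, 1.3, 0.5]
grip_width: 0.7
pos [ 0.4738 -0.0773  0.1013] xang 115.9 shift [  1.5  -1.6 128.3] turn -0.05127900382473172 t 19.0667 q7 [ -4. 126.] tilt [ 0.005 -0.007 -1.   ]
expected px [249.39451026 172.90934032]
```

View pics/w10b.png

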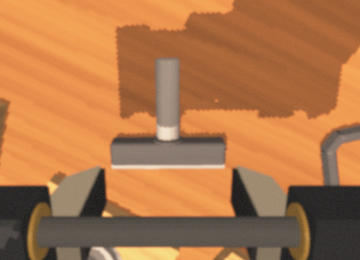

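The rest is square to the jaws: bar centre at about px (248,211), post end at (248,119).

```bash
python3 -c "
from h import *
im=cv2.imread('pics/w10.png');c=viewer.calibration('wrist')
b=ray(c,(248,210),.02)[0];e=ray(c,(248,119),.012)[0];print(b,e,np.linalg.norm((b-e)[:2]),np.degrees(np.arctan2(*(b-e)[1::-1])))
u=(b-e)[:2]/np.linalg.norm((b-e)[:2]);g1=b[:2]-.029*u;g2=e[:2]+.052*u;print(g1,g2)
g=(g1+g2)/2;togo((g[0],g[1],-.027),116)"
```

```text
[ 0.4970874  -0.06732824  0.02      ] [ 0.42873647 -0.10075121  0.012     ] 0.0760851078064616 26.058208899587694
[ 0.4710353  -0.08006748] [ 0.47545058 -0.07790844]
pos [ 0.4738 -0.0773  0.1013] xang 115.9 shift [ -0.2  -1.5 128.3] turn -0.05127900382473172 t 19.0667 q7 [ -4. 126.] tilt [ 0.005 -0.007 -1.   ]
```

```bash
python3 -m creep '[[-0.4,[0,-1,35],[0,0,0]],[-0.4,[0,-1,70],[0,0,0]],[-0.4,[0,-1,95],[0,0,0]],[-0.4,[0,-1,110],[0,0,0]],[-0.4,[0,-1,116],[0,0,0]]]'
python3 -m creep '[[-0.4,[0,0,5],[0,0,0]],[1,[0,0,10],[0,0,0]],[1,[0,0,12],[0,0,0]],[1,[0,0,12],[0,0,0]],[1,[0,0,12],[0,0,0]]]' 45
```

```text
t: 19.48
position: [0.4734, -0.0787, -0.0172]
eef_rot: [[-0.437, 0.899, 0.002], [0.899, 0.437, -0.007], [-0.007, -0.001, -1.0]]
wrist_force: [0.1, 0.5, -0.5]
grip_width: 0.697
t: 19.9
position: [0.4742, -0.0788, -0.0286]
eef_rot: [[-0.437, 0.899, 0.003], [0.899, 0.437, -0.007], [-0.008, -0.0, -1.0]]
wrist_force: [0.3, 0.3, 0.5]
grip_width: 0.46
```

```bash
python3 -m creep '[[1,[0,0,0],[0,0,0]],[1,[0,0,0],[0,0,0]],[1,[0,0,0],[0,0,0]],[1,[0,0,0],[0,0,0]],[1,[0,0,0],[0,0,0]]]'
python3 -m creep '[[1,[0,0,0],[0,0,0]],[1,[0,0,-3],[0,0,0]],[1,[0,0,-10],[0,0,0]],[1,[0,0,-25],[0,0,0]],[1,[0,0,-45],[0,0,0]]]'
python3 -c "
from h import *
togo((.614,-.270,.03),99)"
```

```text
t: 20.32
position: [0.4746, -0.0787, -0.0281]
eef_rot: [[-0.437, 0.899, 0.004], [0.899, 0.437, -0.007], [-0.008, 0.001, -1.0]]
wrist_force: [-0.6, 1.1, 5.4]
grip_width: 0.207
t: 20.73
position: [0.472, -0.0782, 0.0162]
eef_rot: [[-0.437, 0.899, -0.001], [0.899, 0.437, -0.007], [-0.006, -0.003, -1.0]]
wrist_force: [0.4, -0.4, -4.8]
grip_width: 0.204
pos [ 0.472  -0.0782  0.0162] xang 115.9 shift [-234.6   43.8  -12.6] turn 16.931500661431343 t 20.7333 q7 [ -2. 128.] tilt [-0.001 -0.007 -1.   ]
```

```bash
python3 -m creep '[[1,[-15,3,-10],[0,0,1]],[1,[-45,9,-20],[0,0,4]],[1,[-80,16,-25],[0,0,8]],[1,[-115,22,-25],[0,0,12]],[1,[-150,29,-25],[0,0,15]]]'
python3 -c "
from h import *
togo((.6147,-.2699,.03),99)"
```

```text
t: 21.15
position: [0.5642, -0.2014, 0.0427]
eef_rot: [[-0.187, 0.982, -0.0], [0.982, 0.187, -0.007], [-0.006, -0.002, -1.0]]
wrist_force: [0.9, 1.1, -4.2]
grip_width: 0.208
pos [ 0.5642 -0.2014  0.0427] xang 100.8 shift [-76.6  36.8  13.1] turn 1.7595854511808255 t 21.15 q7 [  6. 126.] tilt [-0.    -0.007 -1.   ]
```

```bash
python3 -m creep '[[1,[-30,15,0],[0,0.4,1]],[1,[-58,28,0],[0,0.4,1.8]],[1,[-72,34,5],[0,0.4,1.8]],[1,[-77,37,10],[0,0.4,1.8]],[1,[-77,37,13],[0,0.4,1.8]]]'
python3 -c "
from h import *
togo((.6147,-.2699,-.020),99)
im,c,s=grab('wrist','w11.png')
cv2.imwrite('pics/w11b.png',im[20:320,60:460])
T=np.linalg.inv(np.array(c['cam_to_world']));K=np.array(c['intrinsics'])
a=np.radians(9)
for i,j in((-70,-70),(-70,70),(70,-70),(70,70)):
    p=K@(T[:3,:3]@[.6078+(i*np.cos(a)-j*np.sin(a))/1e3,-.271+(i*np.sin(a)+j*np.cos(a))/1e3,.016]+T[:3,3]);print('corner crop',np.round(p[:2]/p[2]-[60,20]))
"
```

```text
t: 21.57
position: [0.614, -0.2715, 0.0288]
eef_rot: [[-0.154, 0.988, -0.003], [0.988, 0.154, 0.0], [0.001, -0.003, -1.0]]
wrist_force: [-0.3, -0.3, -4.8]
grip_width: 0.207
pos [ 0.614  -0.2715  0.0288] xang 98.9 shift [ 1.5  1.1 48.8] turn -0.146474768544806 t 21.5667 q7 [ 11. 130.] tilt [-0.003  0.    -1.   ]
corner crop [70. 69.]
corner crop [313.  69.]
corner crop [ 91. 278.]
corner crop [291. 278.]
```

View pics/w11b.png

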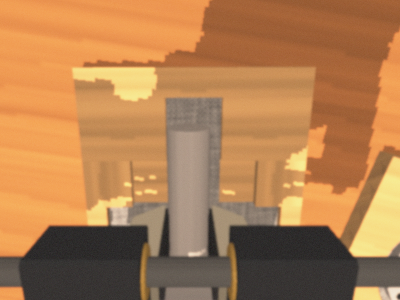

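The tray edge shows at crop row 67, columns 73 to 316, against a predicted 70 to 313. The post is about 4 px left of the slot centre. That needs roughly +3 mm along tool x.

```bash
python3 -c "
from h import *
c=viewer.calibration('wrist');s=robot.state();R=np.array(s['eef_rot'])
for n,uv,z in(('post end',(249,149),.067),('post end',(249,149),.073),('slot end',(254,118),.016),('tray edge',(254.5,87),.016)):
    print(n,np.round(R.T@(ray(c,uv,z)[0]-s['position'])*1000,1))
"
```

```text
post end [ -0.1 -51.4 -38.8]
post end [ -0.1 -52.5 -44.8]
slot end [  2.9 -59.7  12.3]
tray edge [  3.1 -77.3  12.3]
```

```bash
python3 -m creep '[[1,[2,-1,10],[0,0,0]],[1,[3,-1,22],[0,0,0]],[1,[3,-1,33],[0,0,0]],[1,[3,-1,39],[0,0,0]],[1,[3,-1,41],[0,0,0]]]'
python3 -m creep '[[1,[0,0,3],[0,0,0]],[1,[0,0,5],[0,0,0]],[1,[0,0,7],[0,0,0]],[1,[0,0,8],[0,0,0]]]'
python3 -c "
from h import *
togo((.6147,-.2699,-.020),99)"
```

```text
t: 22.03
position: [0.6096, -0.2649, -0.0153]
eef_rot: [[-0.156, 0.988, -0.009], [0.988, 0.156, 0.004], [0.005, -0.008, -1.0]]
wrist_force: [-0.8, -0.1, -4.8]
grip_width: 0.205
t: 22.37
position: [0.6096, -0.2648, -0.0201]
eef_rot: [[-0.156, 0.988, -0.009], [0.988, 0.156, 0.005], [0.006, -0.008, -1.0]]
wrist_force: [-10.5, 4.9, 22.3]
grip_width: 0.207
pos [ 0.6096 -0.2648 -0.0201] xang 99.0 shift [-5.9  4.2 -0.2] turn -0.027288022670617806 t 22.3667 q7 [ 12. 130.] tilt [-0.009  0.005 -1.   ]
```

```bash
python3 -m creep '[[1,[0,0,-3],[0,0,0]],[1,[-3,1,-3],[-0.5,-0.3,0]],[1,[-4,2,-2],[-0.5,-0.3,0]],[1,[-4,2,-1],[-0.5,-0.3,0]],[1,[-4,2,0],[-0.5,-0.3,0]]]'
python3 -c "
from h import *
togo((.6126,-.2687,-.020),99);print(robot.state()['wrist_force'])"
```

```text
t: 22.78
position: [0.6122, -0.2688, -0.02]
eef_rot: [[-0.156, 0.988, 0.001], [0.988, 0.156, 0.001], [0.0, 0.001, -1.0]]
wrist_force: [-4.2, 0.5, 8.7]
grip_width: 0.208
pos [ 0.6122 -0.2688 -0.02  ] xang 99.0 shift [ 0.1  0.4 -0. ] turn -0.04318021242754355 t 22.7833 q7 [ 12. 130.] tilt [ 0.001  0.001 -1.   ]
[-4.22964234  0.51540206  8.74356596]
```

```bash
python3 -m creep '[[0.1,[0,0,0],[0,0,0]],[0.1,[0,0,0],[0,0,0]],[0.1,[0,0,0],[0,0,0]],[0.1,[0,0,0],[0,0,0]],[0.1,[0,0,0],[0,0,0]]]'
python3 -m creep '[[0.1,[0,0,-8],[0,0,0]],[0.1,[0,0,-30],[0,0,0]],[0.1,[0,0,-70],[0,0,0]],[0.1,[0,0,-105],[0,0,0]],[0.1,[0,0,-120],[0,0,0]]]'
python3 -c "
from h import *
togo((.4592,.0808,.10),129.8)"
```

```text
t: 23.2
position: [0.6125, -0.2689, -0.0199]
eef_rot: [[-0.156, 0.988, 0.001], [0.988, 0.156, 0.0], [0.0, 0.001, -1.0]]
wrist_force: [0.5, -0.1, 0.2]
grip_width: 0.443
t: 23.62
position: [0.6153, -0.2705, 0.1062]
eef_rot: [[-0.156, 0.988, 0.008], [0.988, 0.156, -0.002], [-0.004, 0.008, -1.0]]
wrist_force: [0.6, 0.6, 0.7]
grip_width: 0.453
pos [ 0.6153 -0.2705  0.1062] xang 98.9 shift [371.4 -99.6   4. ] turn -30.85239166944703 t 23.6167 q7 [ 10. 129.] tilt [ 0.008 -0.002 -1.   ]
```

```bash
python3 -m creep '[[0.1,[40,-10,0],[0.5,0,0]],[0.1,[80,-21,0],[0.5,0,0]],[0.1,[120,-32,0],[0.5,0,0]],[0.1,[160,-43,0],[0.5,0,0]],[0.1,[200,-54,0],[0.5,0,0]]]'
python3 -m creep '[[0.1,[40,-10,0],[0,0,-6]],[0.1,[80,-21,0],[0,0,-13]],[0.1,[120,-32,0],[0,0,-20]],[0.1,[160,-43,0],[0,0,-26]],[0.1,[172,-46,0],[0,0,-31]]]'
python3 -c "
from h import *
togo((.4592,.0808,.08),129.8)"
```

```text
t: 24.03
position: [0.5301, -0.0798, 0.1058]
eef_rot: [[-0.155, 0.988, 0.001], [0.988, 0.155, -0.004], [-0.004, 0.0, -1.0]]
wrist_force: [0.4, 0.7, 0.3]
grip_width: 0.452
t: 24.45
position: [0.455, 0.0891, 0.1058]
eef_rot: [[-0.651, 0.759, 0.0], [0.759, 0.651, -0.001], [-0.001, -0.001, -1.0]]
wrist_force: [-0.1, 0.9, -0.6]
grip_width: 0.448
pos [0.455  0.0891 0.1058] xang 130.6 shift [-9.  -2.2 25.8] turn 0.8305272482328974 t 24.45 q7 [-19. 118.] tilt [ 0.    -0.001 -1.   ]
```

```bash
python3 -m creep '[[0.1,[-9,-2,0],[0,0,0.8]],[0.1,[-9,-2,0],[0,0,0.8]],[0.1,[-9,-2,0],[0,0,0.8]]]'
python3 - <<'E'
from h import *
im,c,s=grab('wrist','w12.png');R=np.array(s['eef_rot'])
g=(cv2.cvtColor(im,cv2.COLOR_BGR2HSV)[:,:,1]<100).astype(np.uint8);g[225:]=0;g[:80]=0;g[:,:150]=0;g[:,350:]=0
n,l,st,ce=cv2.connectedComponentsWithStats(g);i=1+np.argmax(st[1:,4]);print(st[i])
ys,xs=np.nonzero(l==i);P=(ray(c,np.c_[xs,ys],.011)-s['position'])@R*1000  # tool frame
# long arm runs along tool y: use narrow rows clear of the short arm
ym=P[:,1];print('y range',ym.min(),ym.max(),'x range',P[:,0].min(),P[:,0].max())
q=P[(ym>ym.min()+30)];vx,vy,x,y=cv2.fitLine(q[:,:2].astype(np.float32),2,0,.01,.01).ravel();print('arm x at y=0',x-y*vx/vy,'slope deg',np.degrees(np.arctan(vx/vy)),'width',np.ptp(q[:,0]))
togo((.4592,.0808,-.030),129.8)
cv2.imwrite('pics/w12b.png',im[60:320,80:440])
E
```

```text
t: 24.7
position: [0.4603, 0.0797, 0.1065]
eef_rot: [[-0.638, 0.77, 0.001], [0.77, 0.638, -0.001], [-0.002, 0.0, -1.0]]
wrist_force: [1.0, 0.4, -0.0]
grip_width: 0.452
[ 244  126   56   99 1847]
y range -44.64397452520648 44.29349431777983 x range -4.120468215125877 42.130888671635276
arm x at y=0 2.3570669 slope deg -0.31090772 width 12.399665858292229
pos [0.4603 0.0794 0.1063] xang 129.6 shift [2.100e+00 1.000e-01 1.363e+02] turn -0.19435208693573713 t 24.75 q7 [-18. 118.] tilt [ 0.001 -0.002 -1.   ]
```

View pics/w12b.png

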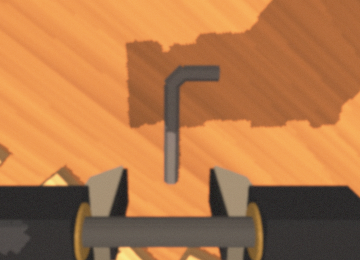

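The key is parallel to the tool's y axis, with the elbow at crop (172,73) and the far end at (171,183). Correction is about +2.4 mm in x and +1.4 mm in y.

```bash
python3 -m creep '[[0.1,[2,1,35],[0,0,0]],[0.1,[2.4,1.4,70],[0,0,0]],[0.1,[2.4,1.4,100],[0,0,0]],[0.1,[2.4,1.4,120],[0,0,0]],[0.1,[2.4,1.4,128],[0,0,0]]]'
python3 -m creep '[[0.1,[0,0,2],[0,0,0]],[0.1,[0,0,4],[0,0,0]],[0.1,[0,0,7],[0,0,0]],[0.1,[0,0,8],[0,0,0]]]'
```

```text
t: 25.17
position: [0.4582, 0.0796, -0.0245]
eef_rot: [[-0.635, 0.773, -0.003], [0.773, 0.635, -0.004], [-0.001, -0.005, -1.0]]
wrist_force: [0.2, -1.1, 0.1]
grip_width: 0.447
t: 25.5
position: [0.4593, 0.0796, -0.0318]
eef_rot: [[-0.634, 0.773, -0.001], [0.773, 0.634, -0.003], [-0.002, -0.003, -1.0]]
wrist_force: [0.1, 0.1, -0.3]
grip_width: 0.446
```

```bash
python3 -m creep '[[1,[1,0,0],[0,0,0]],[1,[2,0,0],[0,0,0]],[1,[2,0,0],[0,0,0]],[1,[2,0,0],[0,0,0]],[1,[2,0,0],[0,0,0]]]' 30
python3 -m creep '[[1,[0,0,0],[0,0,0]],[1,[0,0,0],[0,0,0]],[1,[0,0,0],[0,0,0]]]'
python3 -m creep '[[1,[0,0,-3],[0,0,0]],[1,[0,0,-15],[0,0,0]],[1,[0,0,-30],[0,0,0]],[1,[0,0,-50],[0,0,0]],[1,[0,0,-70],[0,0,0]]]'
python3 -c "
from h import *
a=np.radians(-11.6);c,s=np.cos(a),np.sin(a);x,y=-8,-17
g=(.6486+(x*c-y*s)/1e3,.0886+(x*s+y*c)/1e3);print(g)
togo((*g,.03),78.4)"
```

```text
t: 25.92
position: [0.4583, 0.0813, -0.0314]
eef_rot: [[-0.634, 0.773, -0.001], [0.773, 0.634, -0.003], [-0.002, -0.003, -1.0]]
wrist_force: [-1.6, 0.3, 3.5]
grip_width: 0.139
t: 26.17
position: [0.4582, 0.0813, -0.0314]
eef_rot: [[-0.634, 0.773, -0.001], [0.773, 0.634, -0.003], [-0.002, -0.003, -1.0]]
wrist_force: [-0.9, 0.5, 1.1]
grip_width: 0.142
t: 26.58
position: [0.4574, 0.0813, 0.039]
eef_rot: [[-0.634, 0.773, -0.003], [0.773, 0.634, -0.004], [-0.001, -0.004, -1.0]]
wrist_force: [1.0, -0.9, -1.5]
grip_width: 0.14
(np.float64(0.6373450733437238), np.float64(0.07355584412597886))
pos [0.4574 0.0813 0.039 ] xang 129.4 shift [-120.1  134.2    8.5] turn 50.965052801995114 t 26.5833 q7 [-18. 119.] tilt [-0.003 -0.004 -1.   ]
```

```bash
python3 -m creep '[[1,[-10,12,0],[0,0,5]],[1,[-25,30,0],[0,0,11]],[1,[-45,50,0],[0,0,17]],[1,[-65,70,0],[0,0,23]],[1,[-85,93,0],[0,0,29]]]'
python3 -c "
from h import *
togo((.6373,.0736,.03),78.4)"
```

```text
t: 27.0
position: [0.5837, 0.074, 0.0388]
eef_rot: [[-0.175, 0.985, -0.003], [0.985, 0.175, -0.004], [-0.003, -0.004, -1.0]]
wrist_force: [0.5, -1.6, -2.0]
grip_width: 0.138
pos [0.5837 0.074  0.0388] xang 100.1 shift [-9.7 52.7  8.6] turn 21.662182146190247 t 27.0 q7 [-19.  98.] tilt [-0.003 -0.004 -1.   ]
```

```bash
python3 -m creep '[[1,[-5,25,0],[0,0,7]],[1,[-9,45,0],[0,0,14]],[1,[-9.7,52,3],[0,0,20]],[1,[-9.7,52.7,6],[0,0,21.7]],[1,[-9.7,52.7,8.6],[0,0,21.7]]]'
python3 -c "
from h import *
togo((.6373,.0736,-.0234),78.4)
im,c,s=grab('wrist','w13.png')
cv2.imwrite('pics/w13b.png',im[20:320,60:460])"
```

```text
t: 27.42
position: [0.6365, 0.0736, 0.0291]
eef_rot: [[0.201, 0.98, -0.005], [0.98, -0.201, -0.004], [-0.005, -0.004, -1.0]]
wrist_force: [-1.0, 0.0, -1.9]
grip_width: 0.137
pos [0.6365 0.0736 0.0291] xang 78.4 shift [ 0.4  1.  52.5] turn 0.029813805789785874 t 27.4167 q7 [-22.  80.] tilt [-0.005 -0.004 -1.   ]
```

View pics/w13b.png

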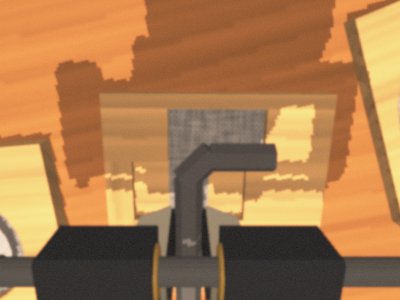

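Crop pixels: the tray edge is at row 95, columns 100 to 337. The pocket's end is at row 109, columns 168 to 267. The key's short arm has its outer edge at row 144 and its tip at column 276, and the long arm spans columns 176 to 205.

```bash
python3 -c "
from h import *
c=viewer.calibration('wrist');s=robot.state();R=np.array(s['eef_rot']);zk=.0291+.0314+.012
for n,uv,z in(('tray edge mid (-70,0)',(278.5,115),.016),('pocket corner (-61,-31)',(228,129),.016),('pocket end y=30',(327,129),.016),('key outer edge x=-54.7',(280,164),zk),('key tip y=23',(336,177),zk),('key arm y=-17',(250.5,230),zk)):
    print(n,np.round(R.T@(ray(c,(np.array(uv)),z)[0]-s['position'])*1000,1))
"
```

```text
tray edge mid (-70,0) [ 17.3 -61.3  12.7]
pocket corner (-61,-31) [-12.5 -53.   12.8]
pocket end y=30 [ 46.4 -53.2  12.5]
key outer edge x=-54.7 [ 13.6 -45.5 -43.9]
key tip y=23 [ 38.9 -39.6 -44. ]
key arm y=-17 [  0.7 -13.5 -44. ]
```

```bash
python3 -c "
from h import *
togo((.6365,.0736,.0291),78.4)"
python3 -m creep '[[1,[0,-1,10],[0,0,0]],[1,[0,-1,22],[0,0,0]],[1,[0,-1,32],[0,0,0]],[1,[0,-1,39],[0,0,0]],[1,[0,-1,40],[0,0,0]]]'
python3 -c "
from h import *
togo((.6357,.0741,-.0234),78.4)"
```

```text
pos [0.6353 0.0736 0.0285] xang 78.5 shift [ 0.2  1.1 -0.6] turn 0.13260871801986696 t 27.4667 q7 [-22.  81.] tilt [-0.007 -0.004 -1.   ]
t: 27.88
position: [0.632, 0.0734, -0.0139]
eef_rot: [[0.198, 0.98, -0.01], [0.98, -0.199, -0.005], [-0.007, -0.009, -1.0]]
wrist_force: [-0.4, 0.2, -1.7]
grip_width: 0.135
pos [ 0.632   0.0734 -0.0139] xang 78.6 shift [1.5 3.6 9.4] turn 0.15363990144565776 t 27.8833 q7 [-21.  81.] tilt [-0.01  -0.005 -1.   ]
```

```bash
python3 -m creep '[[1,[1.5,3.6,0],[-0.5,-0.4,0]],[1,[1.5,3.6,3],[-0.5,-0.4,0]],[1,[1.5,3.6,6],[-0.5,-0.4,0]],[1,[1.5,3.6,8.5],[-0.5,-0.4,0]],[1,[1.5,3.6,9.5],[-0.5,-0.4,0]]]'
python3 -m creep '[[1,[0,0,0.5],[0,0,0]],[1,[0,0,0.5],[0,0,0]]]'
```

```text
t: 28.3
position: [0.6359, 0.0742, -0.0233]
eef_rot: [[0.198, 0.98, -0.003], [0.98, -0.198, -0.013], [-0.014, -0.0, -1.0]]
wrist_force: [-2.7, -0.2, 7.4]
grip_width: 0.14
t: 28.47
position: [0.6359, 0.0742, -0.0232]
eef_rot: [[0.199, 0.98, -0.003], [0.98, -0.199, -0.013], [-0.013, -0.0, -1.0]]
wrist_force: [-2.6, 0.0, 4.4]
grip_width: 0.142
```

```bash
python3 -m creep '[[0.4,[0,0,0],[0,0,0]],[0.4,[0,0,0],[0,0,0]],[0.4,[0,0,0],[0,0,0]],[0.4,[0,0,0],[0,0,0]]]'
python3 -m creep '[[0.4,[0,0,-8],[0,0,0]],[0.4,[0,0,-35],[0,0,0]],[0.4,[0,0,-75],[0,0,0]],[0.4,[0,0,-115],[0,0,0]],[0.4,[0,0,-155],[0,0,0]]]'
python3 -m creep '[[0.4,[-15,-5,-35],[0,0,-5]],[0.4,[-30,-10,-70],[0,0,-11]],[0.4,[-45,-20,-105],[0,0,-12]],[0.4,[-60,-30,-140],[0,0,-12]],[0.4,[-70,-35,-170],[0,0,-12]]]'
python3 -m creep '[[0.4,[0,-20,-35],[0,0,0]],[0.4,[0,-20,-60],[0,0,0]],[0.4,[0,-20,-80],[0,0,0]],[0.4,[0,-20,-80],[0,0,0]],[0.4,[0,-20,-80],[0,0,0]]]'
python3 - <<'E'
from h import *
im,c,s=grab('wrist','w14.png');np.save('w14.npy',c['cam_to_world']);print(s['position'])
im2,_,_=grab('scene','c14.png');cv2.imwrite('pics/c14b.png',np.hstack([cv2.resize(im2[90:280,80:460],(400,200)),cv2.resize(im[40:240,56:456],(400,200))]))
E
```

```text
t: 28.8
position: [0.6361, 0.0742, -0.0233]
eef_rot: [[0.199, 0.98, -0.003], [0.98, -0.199, -0.013], [-0.013, 0.0, -1.0]]
wrist_force: [-0.0, -0.1, 0.2]
grip_width: 0.3
t: 29.22
position: [0.636, 0.076, 0.1336]
eef_rot: [[0.199, 0.98, -0.003], [0.98, -0.199, -0.013], [-0.014, -0.0, -1.0]]
wrist_force: [1.1, 0.4, 0.5]
grip_width: 0.299
t: 29.63
position: [0.5874, 0.0146, 0.3081]
eef_rot: [[-0.007, 1.0, -0.001], [1.0, 0.007, -0.013], [-0.013, -0.001, -1.0]]
wrist_force: [1.2, -0.2, -0.5]
grip_width: 0.299
t: 30.05
position: [0.5679, 0.0154, 0.3899]
eef_rot: [[-0.007, 1.0, 0.002], [1.0, 0.007, -0.013], [-0.013, 0.002, -1.0]]
wrist_force: [-0.0, 0.0, 0.4]
grip_width: 0.302
[0.56793836 0.01535067 0.38990028]
```

View pics/w14.png

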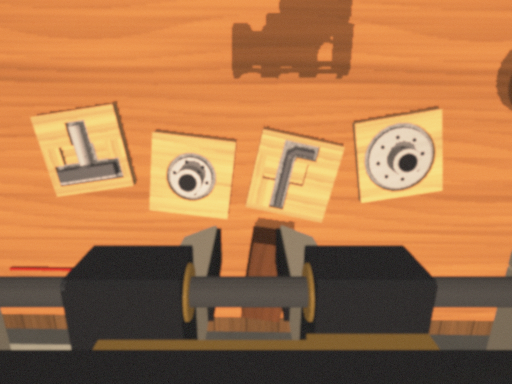

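All four lie in their own pockets: T (82,150), small plate (191,177), key (292,175), large plate (399,157). One numeric check of centres and bystanders follows, then I'll hand in.

Run:
```python
from h import *
im=cv2.imread('pics/w14.png');c=viewer.calibration('wrist');c['cam_to_world']=np.load('w14.npy')
H,S,V=cv2.split(cv2.cvtColor(im,cv2.COLOR_BGR2HSV))
m=((H>13)&(V>150)&(S>90)).astype(np.uint8);m[:90]=0;m[222:]=0;m=cv2.morphologyEx(m,cv2.MORPH_OPEN,np.ones((5,5)))
for k in cv2.findContours(m,cv2.RETR_EXTERNAL,cv2.CHAIN_APPROX_NONE)[0]:
    if cv2.contourArea(k)<3000: continue
    r=cv2.minAreaRect((ray(c,k[:,0],.014)[:,:2]*1000).astype(np.float32));print('tray',np.round(r[0],1),np.round(r[1]),round(r[2],1))
    f=np.zeros_like(m);cv2.drawContours(f,[cv2.convexHull(k)],-1,1,-1);f=(cv2.erode(f,np.ones((9,9)))*(S<60)*(V>185)).astype(np.uint8)
    kk=cv2.findContours(f,cv2.RETR_EXTERNAL,cv2.CHAIN_APPROX_NONE)[0]
    kk=max(kk,key=cv2.contourArea) if kk else []
    if len(kk)>40: e=cv2.fitEllipse((ray(c,cv2.convexHull(kk)[:,0],.016)[:,:2]*1000).astype(np.float32));print('  plate',np.round(e[0],1),np.round(e[1],1))
for n in('tin','bowl'):
    b={'tin':(slice(195,240),slice(80,130)),'bowl':(slice(145,185),slice(383,428))}[n]
    print(n,'mean |diff|',np.abs(cv2.imread('pics/scene0.png')[b].astype(int)-cv2.imread('pics/c14.png')[b]).mean())
s=robot.state();print(s['t'],s['grip_width'],order.job_done())
```

```text
tray [653.  -90.6] [146. 153.] 84.0
  plate [649.3 -89.1] [71.3 78.5]
tray [653.5  92.3] [156. 153.] 78.3
tray [611.6 265.8] [146. 145.] 10.3
  plate [611.3 265.1] [102.2 109.5]
tray [ 608.8 -272.2] [144. 148.] 9.2
  plate [ 595.2 -277.4] [18.1 79.5]
tin mean |diff| 3.903259259259259
bowl mean |diff| 2.988888888888889
the job is handed in; nothing more can be done
30.15 0.2987534916811614 None
```

The two faceplates, the tool rest and the hexagon key are each in their own tray, and I handed the job in at about 30 s of the 96 s allowed. No verdict came back.

**Problems on the way:**
- **Missed grasps:** My first two grasps of the large faceplate missed. The first time I lifted before the slow jaws had finished closing. The second time they shut above the hub, because the real fingertips sit about 33 mm above the reported tool point. I allowed for that offset in every later grasp, and the plate had not moved.
- **Tool rest:** It drifted about 5 mm off my aim while being lowered, so I lifted it 3 mm, re-centred it and set it down again.

**Last checks:**
- **Position:** In the final picture all four lie inside their pockets. The large faceplate measures about 1 mm from its tray centre. The small one measures about 4 mm off, but its tray outline came out oversized there; against the earlier, cleaner tray measurement it is under 1 mm. The rest and key were not measured again after release. When set down, they were within about 2 mm of their homes.
- **Height:** Each piece touched down at the height expected for the felt, within about 1 mm, and was released there.
- **Bystanders:** The scene picture is essentially unchanged around the wax tin and the wooden bowl. The gripper finished well clear of everything.

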